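Nudge the tape rolls into their wells

TASK

Put the two brown tape rolls away in the grey roll tray: push each across the deck with the fingers until it drops into the well of its own size, the large roll in the large well and the small roll in the small well, both sitting flat on the well floor. Only push them, never lift or tip them up, and leave the two markers on the tray and the white label roll beside it where they are.

Things in the scene. Friction and masses are not known exactly. Their poses are not given: they have to be found in the camera images.
- roll_tray: flat grey roll tray fixed to the bench, 296 mm (its x, away from the robot within 0.25 rad) by 492 mm (its y, to the left); origin: centre of its underside, on the bench top. Deck 24 mm above the bench, 280 x 476 mm inside a kerb 8 mm wide and 4 mm higher than the deck. Round wells with 2 mm chamfered rims at x = 0, y = +145 mm (large) and -145 mm (small). On the deck: two rolls, two markers.
- large_well (a point): centre of the floor of the large round well, 121 mm across and 16 mm deep, at the +y (left) end of the tray; a seated large roll has its origin here and stands 32 mm proud of the deck. Axes parallel to the tray's.
- small_well (a point): centre of the floor of the small round well, 108 mm across and 16 mm deep, at the -y (right) end of the tray; a seated small roll has its origin here and stands 32 mm proud of the deck. Axes parallel to the tray's.
- large_roll: large roll of plain brown packing tape lying flat, 113 mm across, 48 mm high, 0.11 to 0.21 kg; origin: centre of its underside, z up. Starts on the deck between the wells; one roll lies nearer the robot, the other farther, either way round. Too wide to span with a gripper; take its core as closed and push on the outer wall.
- small_roll: small roll of plain brown packing tape lying flat, 100 mm across, 48 mm high, 0.11 to 0.21 kg; origin: centre of its underside, z up. Starts on the deck between the wells; one roll lies nearer the robot, the other farther, either way round. Too wide to span with a gripper; take its core as closed and push on the outer wall.
- left_marker: black felt marker, 18 mm thick, 145 mm long, lying on the deck between the large well and the tray's left end, parallel to that end; the origin is the centre of its underside
- right_marker: white felt marker with a coloured cap, 18 mm thick, 140 mm long, lying on the deck between the small well and the tray's right end, parallel to that end; the origin is the centre of its underside
- label_roll: fat white label roll, 98 mm across and 60 mm high, lying on the bench right of the tray, toward the back, at the foot of the right one of two tall upright panels. The panels, 0.93 m high, run from x = 0.39 to 0.70 m at y = +0.40 and -0.37 m: reach in between them; the origin is the centre of its underside

How it is judged:
By the outcome, as a careful person would: the job done as asked, in the order asked, and still so for the second after the job is handed in, with the robot touching nothing.
It also fails if it takes over 59 s, if anything falls off the work surface, if the arm or the gripper's body presses on something with over 40 N, if the wrist force passes 120 N, or if a joint passes its speed limit or range.

ROBOT

A 6-joint arm with a two-finger parallel gripper is mounted at the origin on the work surface; the furniture and walls round the work are solid. World frame = base frame: x ahead of the robot, y to its left, z up, the work surface at z = 0. Lengths are in m, angles in rad, forces in N, time in s.
With the tool pointing down it reaches from about 0.425 to 0.925 m from the base axis. Payload 12.5 kg.
Tool frame: the origin (TCP) lies between the finger pads; the fingertips stand 25 mm ahead of it and the grasp point (between the pads) lies 6 mm ahead of it (tcp_to_tips is the distance from the TCP to the fingertips, in m); z points along the fingers, y is the direction in which the jaws open and shut (so a half turn about z gives the same grasp; the last joint's range is limited). The gripper opens to 85 mm and grips with 20 to 120 N. Pads are 22 mm wide; open, the fingers measure 114 mm over their backs; the gripper's body (76 mm by 85 mm) begins 54 mm behind the grasp point. The pads swing forward as they close: fully open they stand 13 mm farther back than shut.
Start: joints at [-1.453, 0.491, 1.559, -0, 1.092, -0.106], TCP at [0.139, -0.609, 0.256] pointing down, gripper open.
Joint ranges: [-3.1, 3.1], [-0.84, 2.19], [0.05, 2.79], [-1.13, 4.28], [0.06, 2.93], [-2.69, 2.69]. Speed limits (rad/s): [2.22, 2.22, 2.79, 3.14, 3.14, 3.14].

INTERFACE

Orientations are given as a rotation vector (axis times angle).
In Python, from workcell import * gives the robot as it stands.
- The arm moves only by the tool step_arm, never from a script. Its argument "increments" is one flat list of numbers, 7 for each row, row after row: the shift along the tool's x, y, z in mm, then the turn, a rotation vector about the tool's x, y, z in rad, then the opening, from 0 (shut) to 1 (fully open). A call has 1 to 5 rows; each row shifts and turns the pose as measured when the row begins, along the tool's axes as they then stand; what a row does not reach is not made up. A row lasts 1/12 s, in which the tool goes at most 41.7 mm and 7.16 degrees, less where a joint would pass 70% of its speed; a pose out of reach is approached as far as the arm can. A call is refused whole if a number of a shift passes 41.7 or a number of a turn 0.125, either way. A call with a gripper value outside its range is refused whole. The fingers move at their own pace and stop on an object; "force" is the grip in N (left out, the last holds). Time passes only in rows, so rows that do not move let the fingers close. It gives the time, the measured TCP pose, the force and the opening at its end, in the units of the state.
- observe(): the state, without advancing time (a new reading comes with each control period).
- grab_frame(name): name is "scene" or "top" or "wrist"; returns (picture, depth): 400x640x3 uint8, red, green, blue; 400x640 float32, m along the optical axis (not along the pixel's ray), 0 where there is no reading.
- camera_params(name): a dict with "vfov" (degrees; the focal length in pixels is half the picture's height over the tangent of half this angle, whatever the lens; pixels are square), "cx", "cy" (the principal point, pixels), "extrinsics" (4x4, takes a point from camera to world coordinates). Camera axes: x right, y down, z forward; pixel columns grow to the right and rows downward; lengths in m; the calibration is good to about 2 mm. A picture is of the moment at which its call begins: read the wrist's pose just before it. camera_params takes no time and is no camera call; for the wrist camera it gives the pose at the moment of the call.
- job_done(): hands the job in, once; it reports no verdict.
The state is a dict: "time": time; "q": joint angles; "qvel": joint speeds; "tau": joint torques, N m; "tcp_pos": TCP position; "tcp_rot": TCP orientation; "force": force on the tool from outside, world axes, zero at the start; "moment": the same for the moment, N m; "grip_width": finger opening in m.
Only numpy, scipy, OpenCV 4.12 (cv2) and the standard library are available. Lean on these libraries where they do the work, as an engineer would, in place of code of your own. Each camera call takes 0.05 s, during which the arm holds its last target. There are 200 camera calls.

## Working session

There is one attempt and no reset: what is moved stays moved. The work goes in short steps, Python scripts to look and compute and a tool call to move; the robot and the scene stay as the last step left them, time stands still between calls to the robot, and variables do not carry over. Pictures are saved under pics/ and viewed, about 8 in all and at most 12, crops included, and the job is handed in when it is done.

Besides the shell and the picture viewer there is one more tool, called after "Request:" as name(argument=value, ...) on one line, values as JSON. step_arm: Moves the arm, as the interface text tells. Its arguments: {"type":"object","properties":{"increments":{"type":"array"},"force":{"type":"number"}},"required":["increments"]}

```bash
mkdir -p pics; ls; cat > h.py <<'E'
from workcell import *
import numpy as np, cv2
from scipy.spatial.transform import Rotation as R
def snap(name,fn):
    P=camera_params(name); im,d=grab_frame(name); cv2.imwrite('pics/'+fn+'.png',im[:,:,::-1]); np.savez('pics/'+fn,im=im,d=d,E=np.array(P['extrinsics']),c=[P['cx'],P['cy'],200/np.tan(np.radians(P['vfov']/2))])
    return im,d
def cloud(fn):
    z=np.load('pics/'+fn+'.npz'); d=z['d']; cx,cy,f=z['c']
    v,u=np.mgrid[:400,:640]
    p=np.stack([(u-cx)/f*d,(v-cy)/f*d,d],-1)@z['E'][:3,:3].T+z['E'][:3,3]
    p[d==0]=np.nan
    return z['im'],p
E
python3 - <<'E'
from h import *
s=observe();print(s)
for n in('scene','top'): snap(n,n+'0'); print(camera_params(n))
a=cv2.imread('pics/top0.png');cv2.imwrite('pics/a.png',a)
im,p=cloud('top0')
for c in [(200,320),(100,200),(300,450)]: print(p[c])
E
```

```text
pics
{'time': 0.0, 'q': array([-1.45260763e+00,  4.91528534e-01,  1.55948047e+00, -1.41508893e-06,
        1.09171831e+00, -1.05596460e-01]), 'qvel': array([ 0.0001592 ,  0.00072441, -0.00049744, -0.00136299,  0.00088284,
        0.00109145]), 'tau': array([ 4.22050958e-03, -6.18446231e+01, -2.61591464e+01,  3.56820851e-05,
        4.06937688e-03, -3.11818189e-05]), 'tcp_pos': array([ 0.13869942, -0.60919214,  0.25573632]), 'tcp_rot': array([-3.12081923e+00, -3.50662181e-01,  1.31887652e-05]), 'force': array([ 0.34405455, -0.4932245 ,  0.52289226]), 'moment': array([-0.02508373, -0.02087388,  0.01727083]), 'grip_width': 0.08534297738093512}
{'vfov': 50.69601342565982, 'cx': 320.7556950368677, 'cy': 197.2137370526568, 'extrinsics': array([[-0.57189248, -0.50447505,  0.64687242, -0.18564212],
       [-0.82030141,  0.34526426, -0.45595854,  0.51829538],
       [ 0.00667778, -0.79138961, -0.61127562,  0.74571317],
       [ 0.        ,  0.        ,  0.        ,  1.        ]])}
{'vfov': 53.59794032410052, 'cx': 319.1925914025244, 'cy': 199.1053934554315, 'extrinsics': array([[ 0.00685312, -0.99901027,  0.04394901,  0.49078253],
       [-0.99981677, -0.00763097, -0.01755573,  0.00460423],
       [ 0.01787372, -0.04382065, -0.99887951,  1.07582282],
       [ 0.        ,  0.        ,  0.        ,  1.        ]])}
[ 0.53549019 -0.01641911  0.00498071]
[ 1.06475175  0.56558246 -0.87706868]
[ 0.26776276 -0.36982603  0.00098656]
```

View pics/top0.png

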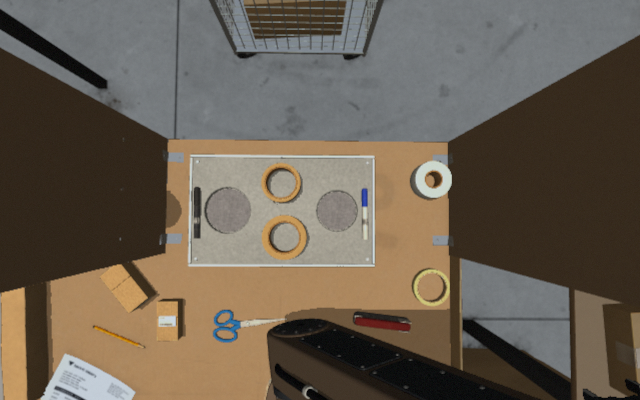

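View pics/scene0.png

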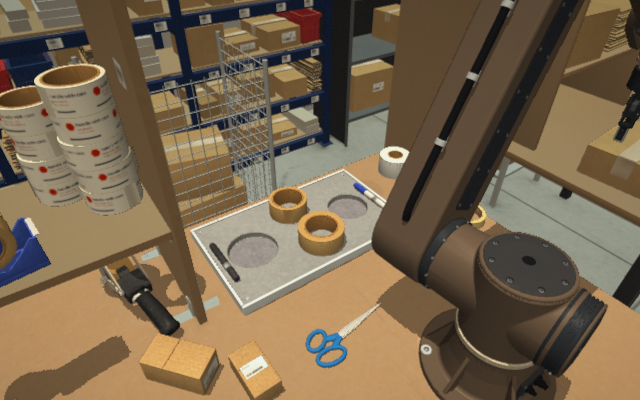

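The top view shows the tray at columns 188–375 and rows 155–266. The large well is near (228,211) and the small well near (337,211). The far roll at (282,182) looks like the small one, and the near roll at (285,237) the large one.

```bash
cat >> h.py <<'E'
def fitc(x,y):
    A=np.c_[x,y,np.ones(len(x))]; s=np.linalg.lstsq(A,x*x+y*y,rcond=None)[0]
    return s[0]/2,s[1]/2,np.sqrt(s[2]+s[0]**2/4+s[1]**2/4)
def onplane(z,u,v,h):
    cx,cy,f=z['c']; u=np.asarray(u,float);v=np.asarray(v,float)
    r=np.stack([(u-cx)/f,(v-cy)/f,np.ones_like(u)],-1)@z['E'][:3,:3].T; o=z['E'][:3,3]
    return o+r*((h-o[2])/r[...,2])[...,None]
def rolls(fn,top=0.072):
    z=np.load('pics/'+fn+'.npz'); hsv=cv2.cvtColor(z['im'],cv2.COLOR_RGB2HSV)
    m=((hsv[...,1]>110)&(hsv[...,2]>120)).astype(np.uint8); m[:150]=0;m[268:]=0;m[:,:190]=0;m[:,374:]=0
    n,l,st,c=cv2.connectedComponentsWithStats(m)
    for i in range(1,n):
        if st[i,4]<200: continue
        cs=cv2.findContours((l==i).astype(np.uint8),cv2.RETR_EXTERNAL,cv2.CHAIN_APPROX_NONE)[0][0][:,0]
        (u,v),r=cv2.minEnclosingCircle(cs); print('px',u,v,r,'area',st[i,4],'world top plane',onplane(z,[u],[v],top)[0])
E
python3 - <<'E'
from h import *
rolls('top0')
im,p=cloud('top0'); z=np.load('pics/top0.npz')
for (u,v) in [(228,211),(337,211),(250,170),(310,211),(250,250),(330,250),(282,165),(285,219),(285,255),(180,270),(420,240),(432,165),(197,210)]: print(u,v,p[v-1:v+2,u-1:u+2].reshape(-1,3).mean(0).round(4))
# corners of tray
print(onplane(z,[189,374.5,376,189,228,337],[156,156,266,266,211,211],0.028).round(4))
a=z['im'][145:275,180:385,::-1]; cv2.imwrite('pics/crop.png',cv2.resize(a,None,fx=3.9,fy=3.9,interpolation=cv2.INTER_CUBIC))
E
```

```text
px 281.5 151.5 91.51239013671875 area 733 world top plane [0.65558808 0.08381533 0.072     ]
px 280.5849914550781 182.4185028076172 19.585979461669922 area 488 world top plane [0.57659698 0.08526396 0.072     ]
px 283.8723449707031 237.0510711669922 22.337116241455078 area 840 world top plane [0.43842501 0.07544454 0.072     ]
228 211 [0.5039 0.2303 0.0091]
337 211 [ 0.506  -0.0623  0.0098]
250 170 [0.6132 0.1708 0.0234]
310 211 [0.5053 0.0103 0.025 ]
250 250 [0.4014 0.1676 0.0242]
330 250 [ 0.4026 -0.0433  0.0258]
282 165 [0.621  0.0821 0.0725]
285 219 [0.4839 0.0731 0.072 ]
285 255 [0.3935 0.0721 0.0729]
180 270 [0.3451 0.3575 0.0009]
420 240 [ 0.4289 -0.289   0.001 ]
432 165 [ 0.6262 -0.3051  0.0598]
197 210 [0.5056 0.3043 0.0395]
[[ 0.6484  0.3316  0.028 ]
 [ 0.6532 -0.1606  0.028 ]
 [ 0.3615 -0.1648  0.028 ]
 [ 0.3592  0.3254  0.028 ]
 [ 0.5037  0.2263  0.028 ]
 [ 0.5057 -0.0612  0.028 ]]
```

View pics/crop.png

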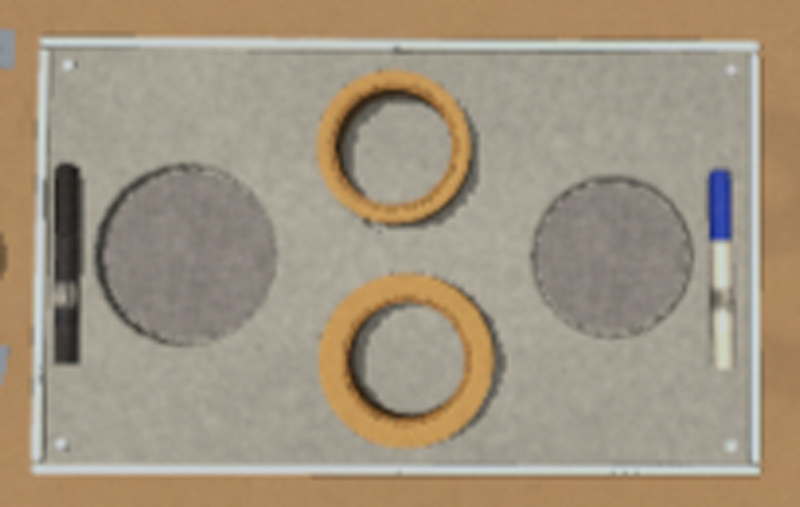

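The near roll is the large one: its measured radius is 56.7 mm, against 49.7 mm for the far roll. Heights match as well: roll tops at 72 mm, deck at 24 mm, well floors at about 9 mm. Next I plan the transit.

```bash
cat >> h.py <<'E'
def yaw_of(s):
    x=R.from_rotvec(s['tcp_rot']).as_matrix()[:,0]; return np.arctan2(x[1],x[0])
def plan(wps,op):
    """wps: (x,y,z,yaw,nrows) ; prints rows in tool axes"""
    s=observe(); p=s['tcp_pos'].copy(); y=yaw_of(s); out=[]
    print('now',p.round(4),round(y,3))
    for w in wps:
        t=np.array(w[:3]);n=w[4];d=(t-p)/n;dy=(w[3]-y)/n
        for _ in range(n):
            c,sn=np.cos(y),np.sin(y)
            out.append([round(1000*(c*d[0]+sn*d[1]),1),round(1000*(sn*d[0]-c*d[1]),1),round(-1000*d[2],1),0,0,round(-dy,3),op]); y+=dy
        p=t
    for i in range(0,len(out),5): print(str(sum(out[i:i+5],[])).replace(' ',''), 'max',np.abs(np.array(out[i:i+5])[:,:3]).max(),'len')
E
python3 - <<'E'
from h import *
try: print(tcp_to_tips)
except Exception as e: print(e)
z=np.load('pics/top0.npz')
print(onplane(z,[227.7,336.5],[209.9,210.6],0.024), onplane(z,[280.6,283.9],[182.4,237.05],.072))
plan([(.2,-.42,.22,.45,7),(.275,-.345,.2,.7,4),(.41,-.13,.2,1.2,9),(.431,-.008,.18,1.484,5)],.75)
E
```

```text
0.025
[[ 0.50662989  0.22798182  0.024     ]
 [ 0.50682965 -0.06010289  0.024     ]] [[0.5766444  0.08522645 0.072     ]
 [0.43842812 0.07537489 0.072     ]]
now [ 0.1387 -0.6092  0.2558] 0.224
[np.float64(14.5),np.float64(-24.4),np.float64(5.1),0,0,np.float64(-0.032),0.75,np.float64(15.3),np.float64(-23.9),np.float64(5.1),0,0,np.float64(-0.032),0.75,np.float64(16.1),np.float64(-23.4),np.float64(5.1),0,0,np.float64(-0.032),0.75,np.float64(16.8),np.float64(-22.9),np.float64(5.1),0,0,np.float64(-0.032),0.75,np.float64(17.6),np.float64(-22.3),np.float64(5.1),0,0,np.float64(-0.032),0.75] max 24.4 len
[np.float64(18.3),np.float64(-21.8),np.float64(5.1),0,0,np.float64(-0.032),0.75,np.float64(19.0),np.float64(-21.2),np.float64(5.1),0,0,np.float64(-0.032),0.75,np.float64(25.0),np.float64(-8.7),np.float64(5.0),0,0,np.float64(-0.063),0.75,np.float64(25.5),np.float64(-7.1),np.float64(5.0),0,0,np.float64(-0.063),0.75,np.float64(25.9),np.float64(-5.5),np.float64(5.0),0,0,np.float64(-0.063),0.75] max 25.9 len
[np.float64(26.2),np.float64(-3.9),np.float64(5.0),0,0,np.float64(-0.063),0.75,np.float64
[... 430 characters left out ...]
.9),np.float64(-0.0),0,0,np.float64(-0.056),0.75,np.float64(28.2),np.float64(0.7),np.float64(-0.0),0,0,np.float64(-0.056),0.75,np.float64(28.1),np.float64(2.2),np.float64(-0.0),0,0,np.float64(-0.056),0.75,np.float64(28.0),np.float64(3.8),np.float64(-0.0),0,0,np.float64(-0.056),0.75] max 28.2 len
[np.float64(24.3),np.float64(-4.9),np.float64(4.0),0,0,np.float64(-0.057),0.75,np.float64(24.5),np.float64(-3.5),np.float64(4.0),0,0,np.float64(-0.057),0.75,np.float64(24.7),np.float64(-2.1),np.float64(4.0),0,0,np.float64(-0.057),0.75,np.float64(24.7),np.float64(-0.7),np.float64(4.0),0,0,np.float64(-0.057),0.75,np.float64(24.7),np.float64(0.7),np.float64(4.0),0,0,np.float64(-0.057),0.75] max 24.7 len
```

Request:
step_arm(increments=[15,-24,5,0,0,-0.03,0.75,15,-24,5,0,0,-0.03,0.75,16,-23,5,0,0,-0.03,0.75,17,-23,5,0,0,-0.03,0.75,18,-22,5,0,0,-0.03,0.75])

```text
time: 0.52
tcp_pos: [0.1831, -0.4736, 0.228]
tcp_rot: [-3.086, -0.585, 0.001]
force: [0.3, -1.0, -0.3]
grip_width: 0.064
```

Request:
step_arm(increments=[18,-22,5,0,0,-0.03,0.75,19,-21,5,0,0,-0.03,0.75,25,-9,5,0,0,-0.06,0.75,25,-7,5,0,0,-0.06,0.75,26,-5,5,0,0,-0.06,0.75])

```text
time: 0.93
tcp_pos: [0.2582, -0.3567, 0.2015]
tcp_rot: [-2.987, -0.961, 0.001]
force: [-0.0, -0.5, -0.1]
grip_width: 0.0638
```

```bash
sed -i 's/out.append(\[\(.*\)\]); y+=dy/out.append([float(v) for v in [\1]]); y+=dy/' h.py; python3 - <<'E'
from h import *
plan([(.275,-.345,.2,.7,1),(.41,-.13,.2,1.2,9),(.431,-.008,.18,1.484,5)],.75)
E
```

```text
now [ 0.2582 -0.3567  0.2015] 0.622
[20.5,0.3,1.5,0.0,0.0,-0.078,0.75,26.9,-8.6,-0.0,0.0,0.0,-0.056,0.75,27.3,-7.1,-0.0,0.0,0.0,-0.056,0.75,27.7,-5.6,-0.0,0.0,0.0,-0.056,0.75,27.9,-4.0,-0.0,0.0,0.0,-0.056,0.75] max 27.9 len
[28.1,-2.5,-0.0,0.0,0.0,-0.056,0.75,28.2,-0.9,-0.0,0.0,0.0,-0.056,0.75,28.2,0.7,-0.0,0.0,0.0,-0.056,0.75,28.1,2.2,-0.0,0.0,0.0,-0.056,0.75,28.0,3.8,-0.0,0.0,0.0,-0.056,0.75] max 28.2 len
[24.3,-4.9,4.0,0.0,0.0,-0.057,0.75,24.5,-3.5,4.0,0.0,0.0,-0.057,0.75,24.7,-2.1,4.0,0.0,0.0,-0.057,0.75,24.7,-0.7,4.0,0.0,0.0,-0.057,0.75,24.7,0.7,4.0,0.0,0.0,-0.057,0.75] max 24.7 len
```

Tracking is good, so I'll continue.

Request:
step_arm(increments=[20,0,1,0,0,-0.08,0.75,27,-8.5,0,0,0,-0.056,0.75,27,-7,0,0,0,-0.056,0.75,28,-5.5,0,0,0,-0.056,0.75,28,-4,0,0,0,-0.056,0.75])

```text
time: 1.35
tcp_pos: [0.3369, -0.2435, 0.1992]
tcp_rot: [-2.795, -1.422, 0.0]
force: [0.2, 0.4, -0.0]
grip_width: 0.0636
```

Request:
step_arm(increments=[28,-2.5,0,0,0,-0.056,0.75,28,-1,0,0,0,-0.056,0.75,28,0.5,0,0,0,-0.056,0.75,28,2,0,0,0,-0.056,0.75,28,4,0,0,0,-0.056,0.75])

```text
time: 1.77
tcp_pos: [0.4105, -0.1157, 0.1994]
tcp_rot: [-2.555, -1.815, -0.001]
force: [-0.2, -0.3, -0.4]
grip_width: 0.0643
```

```bash
python3 - <<'E'
from h import *
plan([(.431,-.025,.16,1.484,5),(.431,-.018,.055,1.484,5)],.75)
E
```

```text
now [ 0.4105 -0.1157  0.1994] 1.235
[18.5,-2.1,7.9,0.0,0.0,-0.05,0.75,18.6,-1.2,7.9,0.0,0.0,-0.05,0.75,18.6,-0.3,7.9,0.0,0.0,-0.05,0.75,18.6,0.7,7.9,0.0,0.0,-0.05,0.75,18.5,1.6,7.9,0.0,0.0,-0.05,0.75] max 18.6 len
[1.4,-0.1,21.0,0.0,0.0,-0.0,0.75,1.4,-0.1,21.0,0.0,0.0,-0.0,0.75,1.4,-0.1,21.0,0.0,0.0,-0.0,0.75,1.4,-0.1,21.0,0.0,0.0,-0.0,0.75,1.4,-0.1,21.0,0.0,0.0,-0.0,0.75] max 21.0 len
```

Request:
step_arm(increments=[18.5,-2,8,0,0,-0.05,0.75,18.5,-1,8,0,0,-0.05,0.75,18.5,0,8,0,0,-0.05,0.75,18.5,0.5,8,0,0,-0.05,0.75,16,1.5,8,0,0,-0.05,0.75])

```text
time: 2.18
tcp_pos: [0.4329, -0.0211, 0.1593]
tcp_rot: [-2.294, -2.14, -0.005]
force: [0.3, -1.0, -0.2]
grip_width: 0.0643
```

Request:
step_arm(increments=[0,0,21,0,0,0,0.75,0,0,21,0,0,0,0.75,0,0,21,0,0,0,0.75,0,0,21,0,0,0,0.75,0,0,15,0,0,0,0.75])

```text
time: 2.6
tcp_pos: [0.4343, -0.0168, 0.0576]
tcp_rot: [-2.286, -2.154, -0.009]
force: [-0.3, -0.9, 1.0]
grip_width: 0.0642
```

```bash
python3 - <<'E'
from h import *
snap('scene','scene1')
plan([(.432,.012,.055,1.484,5),(.4336+.0375,.0177+.085,.055,1.44,10)],.75)
E
```

```text
now [ 0.4336 -0.0168  0.0558] 1.511
[5.7,-0.7,0.2,0.0,0.0,0.005,0.75,5.7,-0.7,0.2,0.0,0.0,0.005,0.75,5.7,-0.7,0.2,0.0,0.0,0.005,0.75,5.7,-0.8,0.2,0.0,0.0,0.005,0.75,5.7,-0.8,0.2,0.0,0.0,0.005,0.75] max 5.7 len
[9.4,3.1,-0.0,0.0,0.0,0.004,0.75,9.4,3.1,-0.0,0.0,0.0,0.004,0.75,9.4,3.0,-0.0,0.0,0.0,0.004,0.75,9.4,3.0,-0.0,0.0,0.0,0.004,0.75,9.4,2.9,-0.0,0.0,0.0,0.004,0.75] max 9.4 len
[9.4,2.9,-0.0,0.0,0.0,0.004,0.75,9.5,2.9,-0.0,0.0,0.0,0.004,0.75,9.5,2.8,-0.0,0.0,0.0,0.004,0.75,9.5,2.8,-0.0,0.0,0.0,0.004,0.75,9.5,2.7,-0.0,0.0,0.0,0.004,0.75] max 9.5 len
```

View pics/scene1.png

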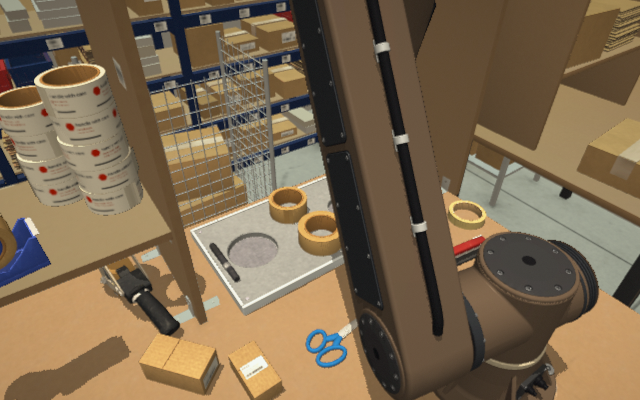

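The arm hides the gripper, but both rolls are undisturbed: the large one at about (320,232) and the small one at about (288,203). Pushing the large roll.

Request:
step_arm(increments=[6,0,0,0,0,0.005,0.75,6,0,0,0,0,0.005,0.75,6,0,0,0,0,0.005,0.75,6,0,0,0,0,0.005,0.75,6,0,0,0,0,0.005,0.75])

```text
time: 3.07
tcp_pos: [0.4361, 0.0152, 0.0573]
tcp_rot: [-2.316, -2.119, -0.006]
force: [0.3, -0.7, -0.3]
grip_width: 0.0643
```

Request:
step_arm(increments=[9,3.2,0,0,0,0.005,0.75,9,3.2,0,0,0,0.005,0.75,9,3.2,0,0,0,0.005,0.75,9,3.2,0,0,0,0.005,0.75,9,3.2,0,0,0,0.005,0.75])

```text
time: 3.48
tcp_pos: [0.4575, 0.0631, 0.0612]
tcp_rot: [2.345, 2.09, 0.012]
force: [-0.4, -0.3, -0.5]
grip_width: 0.0641
```

```bash
python3 - <<'E'
from h import *
im,d=snap('top','top2'); rolls('top2'); s=observe(); print(s['tcp_pos'],s['force'],yaw_of(s))
cv2.imwrite('pics/c2.png',cv2.resize(im[120:300,150:420,::-1],None,fx=2.5,fy=2.5))
E
```

```text
px 230.5 151.5 40.52786636352539 area 304 world top plane [0.65431956 0.21321435 0.072     ]
px 319.0159606933594 152.0 47.02668762207031 area 386 world top plane [ 0.65524132 -0.01176311  0.072     ]
px 280.5837097167969 182.42201232910156 19.586788177490234 area 495 world top plane [0.57658802 0.08526711 0.072     ]
[0.45830247 0.06412462 0.06136026] [-0.3537394   0.41168782  0.76498437] 1.4558253450328176
```

View pics/c2.png

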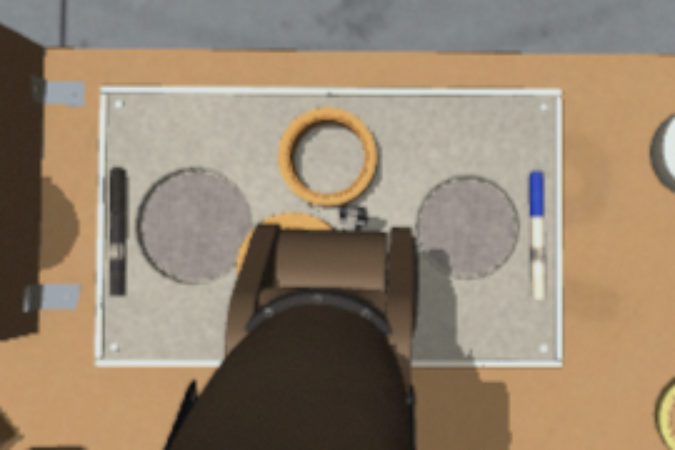

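The small roll is untouched. The large roll shows at the gripper's left with its upper edge near crop (290,212), which puts its centre at about (0.463, 0.120). That agrees with the cradle prediction of (0.465, 0.121).

```bash
python3 - <<'E'
from h import *
plan([(.485,.131,.055,1.40,8),(.501,.171,.055,1.38,7)],.75)
E
```

```text
now [0.4583 0.0641 0.0614] 1.456
[8.7,2.4,0.8,0.0,0.0,0.007,0.75,8.7,2.3,0.8,0.0,0.0,0.007,0.75,8.7,2.2,0.8,0.0,0.0,0.007,0.75,8.7,2.2,0.8,0.0,0.0,0.007,0.75,8.7,2.1,0.8,0.0,0.0,0.007,0.75] max 8.7 len
[8.8,2.1,0.8,0.0,0.0,0.007,0.75,8.8,2.0,0.8,0.0,0.0,0.007,0.75,8.8,1.9,0.8,0.0,0.0,0.007,0.75,6.0,1.3,-0.0,0.0,0.0,0.003,0.75,6.0,1.3,-0.0,0.0,0.0,0.003,0.75] max 8.8 len
[6.0,1.2,-0.0,0.0,0.0,0.003,0.75,6.0,1.2,-0.0,0.0,0.0,0.003,0.75,6.0,1.2,-0.0,0.0,0.0,0.003,0.75,6.0,1.2,-0.0,0.0,0.0,0.003,0.75,6.0,1.2,-0.0,0.0,0.0,0.003,0.75] max 6.0 len
```

Request:
step_arm(increments=[8.7,2.3,1.5,0,0,0.007,0.75,8.7,2.3,1.5,0,0,0.007,0.75,8.7,2.2,1.5,0,0,0.007,0.75,8.7,2.2,1.5,0,0,0.007,0.75,8.7,2.1,1.5,0,0,0.007,0.75])

```text
time: 3.95
tcp_pos: [0.4751, 0.1086, 0.0572]
tcp_rot: [2.378, 2.047, 0.018]
force: [0.2, -1.1, 1.5]
grip_width: 0.064
```

Request:
step_arm(increments=[7,1.6,1,0,0,0.007,0.75,7,1.6,1,0,0,0.007,0.75,6,1.3,1,0,0,0.005,0.75,6,1.3,1,0,0,0.003,0.75,6,1.3,1,0,0,0.003,0.75])

```text
time: 4.37
tcp_pos: [0.488, 0.1421, 0.0539]
tcp_rot: [2.404, 2.015, 0.02]
force: [-0.5, -0.8, 0.3]
grip_width: 0.064
```

```bash
python3 - <<'E'
from h import *
plan([(.501,.171,.055,1.38,5)],.75); print(observe()['force'])
E
```

```text
now [0.488  0.1421 0.0539] 1.395
[6.1,1.5,-0.2,0.0,0.0,0.003,0.75,6.1,1.5,-0.2,0.0,0.0,0.003,0.75,6.1,1.5,-0.2,0.0,0.0,0.003,0.75,6.2,1.5,-0.2,0.0,0.0,0.003,0.75,6.2,1.5,-0.2,0.0,0.0,0.003,0.75] max 6.2 len
[-0.5200014  -0.80958728  0.28054516]
```

Request:
step_arm(increments=[6,1.4,0.5,0,0,0.003,0.75,6,1.4,0.5,0,0,0.003,0.75,6,1.4,0.5,0,0,0.003,0.75,5,1.2,0,0,0,0,0.75,4,1,0,0,0,0,0.75])

```text
time: 4.78
tcp_pos: [0.5002, 0.1705, 0.0521]
tcp_rot: [2.415, 2.003, 0.019]
force: [-0.3, -1.2, 0.2]
grip_width: 0.064
```

```bash
cat >> h.py <<'E'
def tops(fn,box,zmin=.040,zmax=.08):
    im,p=cloud(fn); v=p.reshape(-1,3); h=cv2.cvtColor(im,cv2.COLOR_RGB2HSV).reshape(-1,3)
    m=(v[:,0]>box[0])&(v[:,0]<box[1])&(v[:,1]>box[2])&(v[:,1]<box[3])&(v[:,2]>zmin)&(v[:,2]<zmax)&(h[:,1]>110)&(h[:,2]>130)
    q=v[m]; print(len(q),'z pct',np.percentile(q[:,2],[5,25,50,75,95]).round(4))
    A=np.c_[q[:,:2]-q[:,:2].mean(0),np.ones(len(q))]; print('slope',np.linalg.lstsq(A,q[:,2],rcond=None)[0].round(4)); return q
E
python3 - <<'E'
from h import *
im,d=snap('top','top3'); s=observe(); print(s['tcp_pos'],s['force'],yaw_of(s)); snap('scene','scene3')
tops('top3',(.42,.6,.14,.3))
b=cv2.imread('pics/scene3.png')[160:320,170:370]
cv2.imwrite('pics/c3.png',np.hstack([cv2.resize(im[140:280,180:320,::-1],(400,400)),cv2.resize(b,(400,400))]))
E
```

```text
[0.50058674 0.17093031 0.05219029] [ 0.28228364 -0.06835488  0.6826837 ] 1.3850464032340046
93 z pct [0.0592 0.0625 0.0652 0.0683 0.0711]
slope [ 0.0011 -0.1926  0.0654]
```

View pics/c3.png

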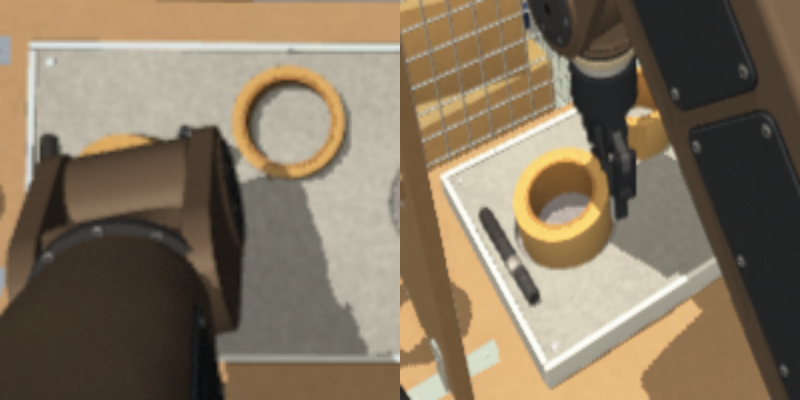

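The large roll is over its well with its left edge already dipped (slope about −0.19 along y). The marker is still clear. I'll push a few mm more.

Request:
step_arm(increments=[3,0.8,0,0,0,0,0.75,3,0.8,0,0,0,0,0.75,2,0.5,0,0,0,0,0.75,0,0,0,0,0,0,0.75])

```text
time: 5.22
tcp_pos: [0.4993, 0.1769, 0.0511]
tcp_rot: [-2.416, -2.007, -0.002]
force: [1.2, 0.0, 0.3]
grip_width: 0.0642
```

```bash
python3 - <<'E'
from h import *
im,d=snap('top','top4'); s=observe(); print(s['tcp_pos'],s['force'],yaw_of(s)); snap('scene','scene4')
tops('top4',(.42,.6,.14,.3)); q=tops('scene4',(.42,.6,.16,.3)); 
E
```

```text
[0.49950621 0.17686115 0.05117504] [ 0.52944239  0.08208944 -0.1337964 ] 1.3861312803589174
45 z pct [0.0614 0.0634 0.0654 0.0665 0.0686]
slope [ 0.1451 -0.0705  0.065 ]
926 z pct [0.0427 0.0518 0.0537 0.0548 0.0563]
slope [ 0.0191 -0.0056  0.0523]
```

The two views disagree on the roll's height, so I'll back off and look.

Request:
step_arm(increments=[-10,0,0,0,0,0,0.75,-20,0,0,0,0,0,0.75,-20,0,0,0,0,0,0.75,-10,0,-40,0,0,0,0.75,0,0,-40,0,0,0,0.75])

```text
time: 5.73
tcp_pos: [0.4862, 0.1135, 0.1261]
tcp_rot: [-2.411, -2.005, 0.008]
force: [0.4, 0.2, 1.4]
grip_width: 0.0642
```

```bash
python3 - <<'E'
from h import *
im,d=snap('top','top5'); s=observe(); print(s['tcp_pos'],s['force'],yaw_of(s)); snap('scene','scene5')
tops('top5',(.42,.6,.14,.3)); q=tops('scene5',(.42,.6,.16,.3),.05); 
b=cv2.imread('pics/scene5.png')[160:320,170:370]
cv2.imwrite('pics/c5.png',np.hstack([cv2.resize(im[140:280,180:320,::-1],(400,400)),cv2.resize(b,(400,400))]))
E
```

```text
[0.48841012 0.11420242 0.13267402] [2.36392335 0.94511237 6.35543706] 1.3874258452252413
354 z pct [0.0533 0.0549 0.0559 0.0573 0.0587]
slope [-0.0051 -0.0034  0.056 ]
759 z pct [0.0514 0.0531 0.0542 0.0551 0.0564]
slope [ 0.0008 -0.0012  0.0541]
```

View pics/c5.png

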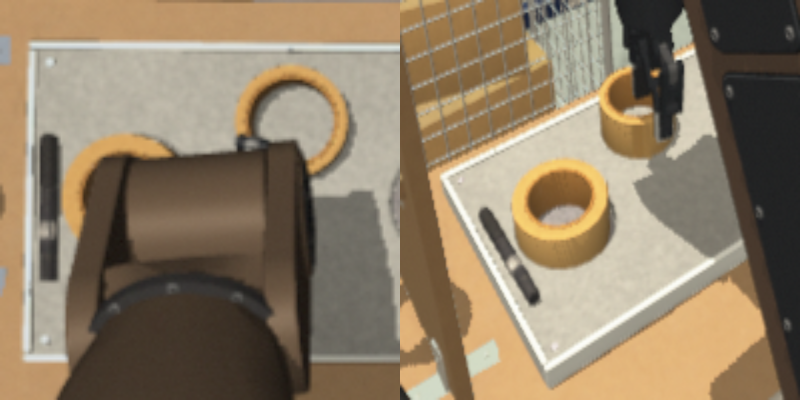

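The large roll is seated: its top is at 56 mm with no slope in either view, and the marker has not moved. The retreating finger may have grazed the small roll, so I'll lift and re-measure it.

Request:
step_arm(increments=[0,0,-30,0,0,0.05,0.65,0,0,-30,0,0,0.05,0.65])

```text
time: 6.0
tcp_pos: [0.4872, 0.1129, 0.1887]
tcp_rot: [-2.513, -1.88, 0.001]
force: [0.4, -0.4, 1.2]
grip_width: 0.0556
```

```bash
python3 - <<'E'
from h import *
snap('top','top6'); print(observe()['force'])
rolls('top6'); q=tops('top6',(.5,.66,.0,.16),.06); print(fitc(q[:,0],q[:,1]))
plan([(.60,.17,.19,1.2,5),(.609,.153,.18,1.124,2)],.65)
E
```

```text
[1.91140683 0.33428688 5.51085443]
px 229.5 151.5 39.528568267822266 area 302 world top plane [0.65429474 0.21574562 0.072     ]
px 321.0 150.5 52.00250244140625 area 410 world top plane [ 0.65914257 -0.01680049  0.072     ]
px 281.8854064941406 181.6640625 19.54375457763672 area 360 world top plane [0.57854522 0.08198931 0.072     ]
349 z pct [0.0693 0.0709 0.0722 0.0733 0.0752]
slope [-0.0048 -0.0022  0.0722]
(np.float64(0.5778716187180502), np.float64(0.08238198617726836), np.float64(0.04398220728159824))
now [0.4887 0.1131 0.1935] 1.281
[17.3,18.1,0.7,0.0,0.0,0.016,0.65,17.6,17.8,0.7,0.0,0.0,0.016,0.65,17.8,17.5,0.7,0.0,0.0,0.016,0.65,18.1,17.2,0.7,0.0,0.0,0.016,0.65,18.4,16.9,0.7,0.0,0.0,0.016,0.65] max 18.4 len
[-6.3,7.3,5.0,0.0,0.0,0.038,0.65,-6.0,7.5,5.0,0.0,0.0,0.038,0.65] max 7.5 len
```

The small roll was nudged about 4 mm to (0.5785, 0.082) and is still flat.

Request:
step_arm(increments=[17.5,18,0,0,0,0.03,0.65,17.5,18,0,0,0,0.03,0.65,17.5,18,0,0,0,0.03,0.65,15,17,0,0,0,0.03,0.65,12,17,0,0,0,0.03,0.65])

```text
time: 6.47
tcp_pos: [0.6, 0.1563, 0.1968]
tcp_rot: [2.656, 1.673, 0.018]
force: [-0.7, 0.4, -0.2]
grip_width: 0.0556
```

```bash
python3 - <<'E'
from h import *
plan([(.612,.151,.17,1.103,2),(.612,.151,.055,1.103,6)],.65)
E
```

```text
now [0.6    0.1563 0.1968] 1.124
[0.2,6.6,13.4,0.0,0.0,0.01,0.65,0.3,6.6,13.4,0.0,0.0,0.01,0.65,0.0,0.0,19.2,0.0,0.0,-0.0,0.65,0.0,0.0,19.2,0.0,0.0,-0.0,0.65,0.0,0.0,19.2,0.0,0.0,-0.0,0.65] max 19.2 len
[0.0,0.0,19.2,0.0,0.0,-0.0,0.65,0.0,0.0,19.2,0.0,0.0,-0.0,0.65,0.0,0.0,19.2,0.0,0.0,-0.0,0.65] max 19.2 len
```

Request:
step_arm(increments=[0,6,14,0,0,0.01,0.65,0,3,14,0,0,0.01,0.65,0,0,19,0,0,0,0.65,0,0,15,0,0,0,0.65,0,0,0,0,0,0,0.65])

```text
time: 6.88
tcp_pos: [0.6109, 0.15, 0.1267]
tcp_rot: [2.673, 1.645, 0.02]
force: [-0.2, -0.0, -0.3]
grip_width: 0.056
```

```bash
python3 - <<'E'
from h import *
plan([(.612,.151,.055,1.103,4)],.65)
E
```

```text
now [0.6109 0.15   0.1267] 1.103
[0.3,0.1,17.9,0.0,0.0,0.0,0.65,0.3,0.1,17.9,0.0,0.0,0.0,0.65,0.3,0.1,17.9,0.0,0.0,0.0,0.65,0.3,0.1,17.9,0.0,0.0,0.0,0.65] max 17.9 len
```

Request:
step_arm(increments=[0,0,20,0,0,0,0.65,0,0,20,0,0,0,0.65,0,0,17,0,0,0,0.65,0,0,10,0,0,0,0.65,0,0,0,0,0,0,0.65])

```text
time: 7.3
tcp_pos: [0.6093, 0.1474, 0.0556]
tcp_rot: [2.673, 1.646, 0.017]
force: [-0.5, -0.2, -0.0]
grip_width: 0.0556
```

```bash
python3 - <<'E'
from h import *
s=observe();print(s['force'])
u=np.array([.451,.893]); w=np.array([.5068,-.060])
t=w+.0527*u; print('final tcp',t)
p=w+.0527*u+.04*u
plan([(.5785+.0527*u[0],.082+.0527*u[1],.055,1.103,4),(p[0],p[1],.055,1.103,13),(t[0],t[1],.055,1.103,8)],.65)
E
```

```text
[-0.47985292 -0.24857861 -0.04623746]
final tcp [ 0.5305677 -0.0129389]
now [0.6093 0.1474 0.0556] 1.104
[-4.9,0.5,0.1,0.0,0.0,0.0,0.65,-4.9,0.5,0.1,0.0,0.0,0.0,0.65,-4.9,0.5,0.1,0.0,0.0,0.0,0.65,-4.9,0.5,0.1,0.0,0.0,0.0,0.65,-9.2,0.0,-0.0,0.0,0.0,0.0,0.65] max 9.2 len
[-9.2,0.0,-0.0,0.0,0.0,0.0,0.65,-9.2,0.0,-0.0,0.0,0.0,0.0,0.65,-9.2,0.0,-0.0,0.0,0.0,0.0,0.65,-9.2,0.0,-0.0,0.0,0.0,0.0,0.65,-9.2,0.0,-0.0,0.0,0.0,0.0,0.65] max 9.2 len
[-9.2,0.0,-0.0,0.0,0.0,0.0,0.65,-9.2,0.0,-0.0,0.0,0.0,0.0,0.65,-9.2,0.0,-0.0,0.0,0.0,0.0,0.65,-9.2,0.0,-0.0,0.0,0.0,0.0,0.65,-9.2,0.0,-0.0,0.0,0.0,0.0,0.65] max 9.2 len
[-9.2,0.0,-0.0,0.0,0.0,0.0,0.65,-9.2,0.0,-0.0,0.0,0.0,0.0,0.65,-5.0,0.0,-0.0,0.0,0.0,0.0,0.65,-5.0,0.0,-0.0,0.0,0.0,0.0,0.65,-5.0,0.0,-0.0,0.0,0.0,0.0,0.65] max 9.2 len
[-5.0,0.0,-0.0,0.0,0.0,0.0,0.65,-5.0,0.0,-0.0,0.0,0.0,0.0,0.65,-5.0,0.0,-0.0,0.0,0.0,0.0,0.65,-5.0,0.0,-0.0,0.0,0.0,0.0,0.65,-5.0,0.0,-0.0,0.0,0.0,0.0,0.65] max 5.0 len
```

Request:
step_arm(increments=[-5,0.5,0,0,0,0,0.65,-5,0.5,0,0,0,0,0.65,-5,0.5,0,0,0,0,0.65,-5,0.5,0,0,0,0,0.65,-8,0,0,0,0,0,0.65])

```text
time: 7.72
tcp_pos: [0.5986, 0.1197, 0.0584]
tcp_rot: [2.67, 1.647, 0.023]
force: [0.9, 1.2, -0.1]
grip_width: 0.0556
```

Request:
step_arm(increments=[-9,0,0,0,0,0,0.65,-9,0,0,0,0,0,0.65,-9,0,0,0,0,0,0.65,-9,0,0,0,0,0,0.65,-9,0,0,0,0,0,0.65])

```text
time: 8.13
tcp_pos: [0.5765, 0.0749, 0.0595]
tcp_rot: [2.669, 1.646, 0.027]
force: [0.0, 0.3, -0.4]
grip_width: 0.0553
```

```bash
python3 - <<'E'
from h import *
s=observe();print(s['force'])
im,d=snap('top','top7'); tops('top7',(.44,.62,-.1,.12),.06); cv2.imwrite('pics/c7.png',cv2.resize(im[140:280,180:390,::-1],None,fx=3,fy=3))
plan([(.5486,.0228,.055,1.103,4),(.5306,-.0129,.055,1.103,8)],.65)
E
```

```text
[ 0.04341487  0.32338657 -0.41290869]
123 z pct [0.0688 0.071  0.0722 0.0732 0.0748]
slope [0.012  0.0133 0.0719]
now [0.5758 0.0737 0.0593] 1.105
[-14.4,-0.3,1.1,0.0,0.0,0.0,0.65,-14.4,-0.3,1.1,0.0,0.0,0.0,0.65,-14.4,-0.3,1.1,0.0,0.0,0.0,0.65,-14.4,-0.3,1.1,0.0,0.0,0.0,0.65,-5.0,0.0,-0.0,0.0,0.0,-0.0,0.65] max 14.4 len
[-5.0,0.0,-0.0,0.0,0.0,-0.0,0.65,-5.0,0.0,-0.0,0.0,0.0,-0.0,0.65,-5.0,0.0,-0.0,0.0,0.0,-0.0,0.65,-5.0,0.0,-0.0,0.0,0.0,-0.0,0.65,-5.0,0.0,-0.0,0.0,0.0,-0.0,0.65] max 5.0 len
[-5.0,0.0,-0.0,0.0,0.0,-0.0,0.65,-5.0,0.0,-0.0,0.0,0.0,-0.0,0.65] max 5.0 len
```

View pics/c7.png

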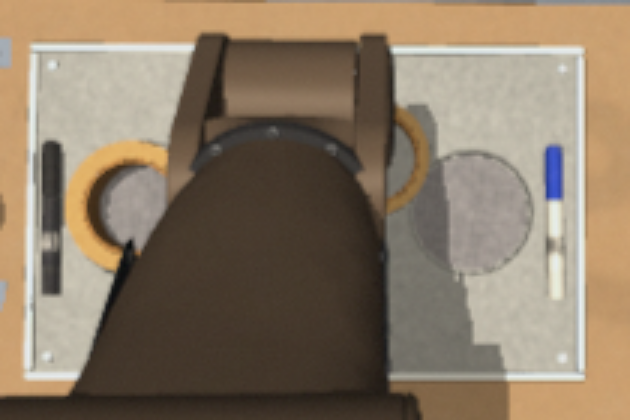

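The small roll's right edge is at crop (430,155), so its centre is at about (0.551, 0.0265), on the predicted line. The large roll still sits in its well. Continuing.

Request:
step_arm(increments=[-9,0,1.2,0,0,0,0.65,-9,0,1.2,0,0,0,0.65,-9,0,1.2,0,0,0,0.65,-9,0,1.2,0,0,0,0.65,-9,0,1.2,0,0,0,0.65])

```text
time: 8.6
tcp_pos: [0.5549, 0.0304, 0.053]
tcp_rot: [2.669, 1.645, 0.03]
force: [1.3, 1.5, 2.1]
grip_width: 0.0553
```

Request:
step_arm(increments=[-7,0,1,0,0,0,0.65,-6,0,1,0,0,0,0.65,-6,0,1,0,0,0,0.65,-6,0,1,0,0,0,0.65,-5,0,0.5,0,0,0,0.65])

```text
time: 9.02
tcp_pos: [0.5395, -0.0001, 0.0474]
tcp_rot: [2.67, 1.645, 0.029]
force: [1.3, 0.7, 1.0]
grip_width: 0.0552
```

```bash
python3 - <<'E'
from h import *
s=observe();print(s['force'])
snap('top','top8'); tops('top8',(.44,.62,-.13,.04),.035)
plan([(.5306,-.0129,.053,1.103,5)],.65)
E
```

```text
[1.26846236 0.67825477 0.99316384]
51 z pct [0.036  0.0376 0.0392 0.0693 0.0724]
slope [0.0024 0.9467 0.0501]
now [ 0.5391 -0.0007  0.0472] 1.104
[-2.9,-0.4,-1.2,0.0,0.0,0.0,0.65,-2.9,-0.4,-1.2,0.0,0.0,0.0,0.65,-2.9,-0.4,-1.2,0.0,0.0,0.0,0.65,-2.9,-0.4,-1.2,0.0,0.0,0.0,0.65,-2.9,-0.4,-1.2,0.0,0.0,0.0,0.65] max 2.9 len
```

The TCP has drifted low (47 mm), so I raise it a little while finishing the push.

Request:
step_arm(increments=[-1,0,-4,0,0,0,0.65,-3,-0.3,-2,0,0,0,0.65,-3,-0.3,0,0,0,0,0.65,-3,-0.3,0,0,0,0,0.65,-2,0,0,0,0,0,0.65])

```text
time: 9.48
tcp_pos: [0.5319, -0.0118, 0.0535]
tcp_rot: [2.67, 1.645, 0.027]
force: [0.3, 0.5, 0.1]
grip_width: 0.0554
```

```bash
python3 - <<'E'
from h import *
s=observe();print(s['force'],s['tcp_pos'])
im,d=snap('top','top9'); tops('top9',(.44,.62,-.13,.04),.05);b,_=snap('scene','scene9')
cv2.imwrite('pics/c9.png',np.hstack([cv2.resize(im[140:280,250:390,::-1],(400,400)),cv2.resize(b[150:270,270:420,::-1],(400,400))]))
E
```

```text
[0.32746243 0.47397067 0.12065201] [ 0.53190831 -0.01184307  0.05347686]Traceback (most recent call last):
  File "<stdin>", line 3, in <module>
  File "h.py", line 44, in tops
    q=v[m]; print(len(q),'z pct',np.percentile(q[:,2],[5,25,50,75,95]).round(4))
                                 ~~~~~~~~~~~~~^^^^^^^^^^^^^^^^^^^^^^^^
    return _quantile_unchecked(
        a, q, axis, out, overwrite_input, method, keepdims, weights)
    return _ureduce(a,
                    func=_quantile_ureduce_func,
    ...<5 lines>...
                    overwrite_input=overwrite_input,
                    method=method)
    r = func(a, **kwargs)
    result = _quantile(arr,
                       quantiles=q,
    ...<2 lines>...
                       out=out,
                       weights=wgt)
    slices_having_nans = np.isnan(arr[-1, ...])
                                  ~~~^^^^^^^^^
IndexError: index -1 is out of bounds for axis 0 with size 0
```

```bash
python3 - <<'E'
from h import *
b,_=snap('scene','scene9'); im=np.load('pics/top9.npz')['im']
for f in('top9','scene9'):
    _,p=cloud(f); v=p.reshape(-1,3); m=(abs(v[:,0]-.507)<.05)&(abs(v[:,1]+.06)<.05)&(v[:,2]>.03)&(v[:,2]<.08); q=v[m]
    print(f,len(q)); 
    if len(q): print(np.percentile(q[:,2],[10,50,90]),np.linalg.lstsq(np.c_[q[:,:2]-q[:,:2].mean(0),np.ones(len(q))],q[:,2],rcond=None)[0], q[:,:2].min(0),q[:,:2].max(0))
cv2.imwrite('pics/c9.png',np.hstack([cv2.resize(im[140:280,250:390,::-1],(400,400)),cv2.resize(b[130:270,250:420,::-1],(400,400))]))
E
```

```text
top9 0
scene9 0
```

View pics/c9.png

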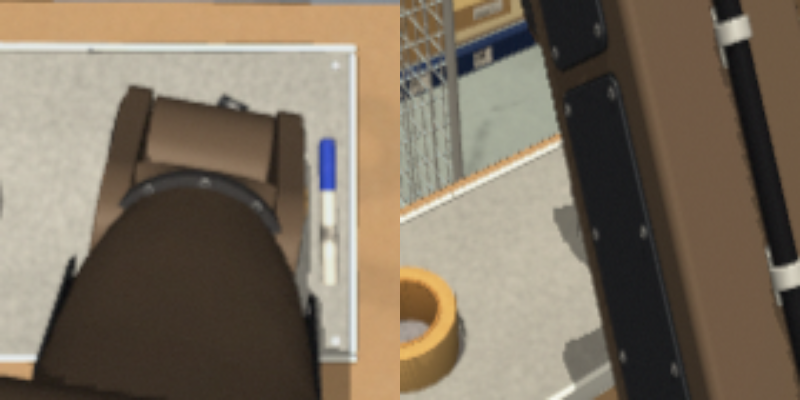

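The arm hides the well in both views. The large roll ended up about 6 mm beyond the planned offset, so I push the same amount more here, then back off to look.

Request:
step_arm(increments=[-3,0,0,0,0,0,0.65,-3,0,0,0,0,0,0.65,-2,0,0,0,0,0,0.65,0,0,0,0,0,0,0.65])

```text
time: 9.92
tcp_pos: [0.5296, -0.0181, 0.054]
tcp_rot: [2.671, 1.643, 0.033]
force: [1.2, 4.6, 1.0]
grip_width: 0.0552
```

Request:
step_arm(increments=[10,0,0,0,0,0,0.65,20,0,0,0,0,0,0.65,20,0,-10,0,0,0,0.65,20,0,-40,0,0,0,0.65,20,0,-40,0,0,0,0.65])

```text
time: 10.33
tcp_pos: [0.566, 0.0619, 0.1385]
tcp_rot: [-2.678, -1.638, -0.012]
force: [1.3, 0.1, -0.2]
grip_width: 0.0557
```

Request:
step_arm(increments=[30,0,-30,0,0,0,0.65,30,0,-30,0,0,0,0.65,0,0,0,0,0,0,0.65])

```text
time: 10.58
tcp_pos: [0.595, 0.1183, 0.206]
tcp_rot: [2.677, 1.64, 0.024]
force: [0.4, -0.3, -0.3]
grip_width: 0.0559
```

```bash
python3 - <<'E'
from h import *
im,_=snap('top','top10');b,_=snap('scene','scene10'); print(observe()['tcp_pos'])
for f in('top10','scene10'):
  for c in((.507,-.06),(.507,.228)):
    _,p=cloud(f); v=p.reshape(-1,3); m=(np.hypot(v[:,0]-c[0],v[:,1]-c[1])<.062)&(v[:,2]>.048)&(v[:,2]<.08); q=v[m]
    print(f,c,len(q)); 
    if len(q)>20: print(np.percentile(q[:,2],[10,50,90]).round(4),np.linalg.lstsq(np.c_[q[:,:2]-q[:,:2].mean(0),np.ones(len(q))],q[:,2],rcond=None)[0].round(4), fitc(q[:,0],q[:,1]))
cv2.imwrite('pics/c10.png',np.hstack([cv2.resize(im[140:280,180:390,::-1],(450,300)),cv2.resize(b[150:300,170:420,::-1],(350,300))]))
E
```

```text
[0.59203919 0.11558285 0.20118211]
top10 (0.507, -0.06) 514
[0.0537 0.0562 0.0587] [-0.0042  0.0041  0.0562] (np.float64(0.5053637195351537), np.float64(-0.06473496674535734), np.float64(0.04434785868118598))
top10 (0.507, 0.228) 0
scene10 (0.507, -0.06) 0
scene10 (0.507, 0.228) 800
[0.0516 0.054  0.0559] [0.0031 0.0032 0.0539] (np.float64(0.5072085925173119), np.float64(0.23512331295046307), np.float64(0.0477761396164925))
```

View pics/c10.png

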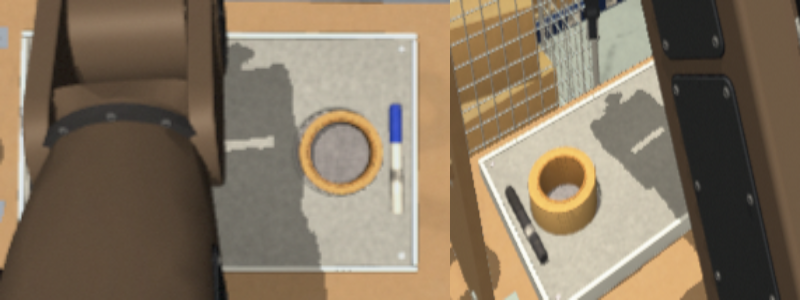

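Both rolls sit flat in their wells: the tops are at about 56 mm in the top view and 54 mm in the scene view, with no slope. Both markers are in place and the arm is clear at 0.20 m, so I hand in.

```bash
python3 - <<'E'
from h import *
a=np.load('pics/top0.npz')['im'].astype(int);b=np.load('pics/top10.npz')['im'].astype(int)
print('right marker diff',abs(a-b)[185:242,358:372].mean(),'label diff',abs(a-b)[160:200,412:452].mean())
c=np.load('pics/top5.npz')['im'].astype(int);print('left marker diff',abs(a-c)[185:240,191:203].mean())
print(job_done())
E
```

```text
right marker diff 23.690893901420218 label diff 21.139375
left marker diff 11.268181818181818
the job is handed in; nothing more can be done
None
```

```bash
python3 - <<'E'
import numpy as np,cv2
g=lambda f:cv2.cvtColor(np.load(f'pics/{f}.npz')['im'],cv2.COLOR_RGB2GRAY).astype(np.float32)
a=g('top0')
for n,f,(r0,r1,c0,c1) in[('right','top10',(180,245,355,376)),('label','top10',(155,205,408,456)),('left','top5',(180,245,188,206)),('bench','top10',(200,240,380,410))]:
    b=g(f); print(n,cv2.phaseCorrelate(a[r0:r1,c0:c1].copy(),b[r0:r1,c0:c1].copy()),(b-a)[r0:r1,c0:c1].mean())
E
```

```text
right ((0.08723868544378455, -0.006751229762613775), 1.0962518784734938) 25.266666
label ((0.005195337304176206, 0.018405779472189465), 0.9994852633277576) 20.300833
left ((0.290904202672122, -0.07224641393820974), 0.7750978359469661) 12.97265
bench ((0.06935340807268098, 0.05777292807534806), 1.0481920758883159) 23.025
```

Both rolls are in their own wells, and the job was handed in at about 10.7 s. I pushed the large roll, then the small one, along the deck with a two-finger cradle and then backed off.

- **Seating:** in the last pictures both roll tops stand at 54–56 mm above the bench, against an expected 56 mm, with slopes under 0.005. The large roll was checked in the scene view at the end and in both views just after it dropped. The small roll was checked in the top view only, because the arm hid it in the other.
- **Markers and label roll:** image comparison shows shifts of 0.1 pixel or less for the right marker and label roll. For the left marker it is 0.3 pixel (under 1 mm), measured right after the large roll dropped because the arm hid it from the top camera later. It looked unmoved in the last scene picture.
- **Checks that looked wrong:** the plain brightness comparison differed by 11–24 levels. Bare bench brightened by the same amount, so this is lighting and not motion. Just before I backed off from the large roll, the top view read it about 10 mm too high because the arm nearly hid it; the reading came right once the arm moved away.
- **Unplanned contact:** while backing away from the large roll, the fingers nudged the small roll about 4 mm. It stayed flat, and I measured it again before pushing it.
- **Forces:** readings stayed under 7 N.

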